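# Lock the swivelling tablet stand with its thumbscrew

## Task

Line up the hole in the tablet stand's swinging arm with the hidden hole in the foot plate under it, and fasten the two together with the red thumbscrew from the wooden block: through both holes, upright, pushed fully home so that its collar lies flat on the arm. The hole in the foot can only be found by feel, so work gently and do not force the screw down on the stand, and leave the egg timer, the lemon and the small pot where they are.

Things in the scene. Friction and masses are not known exactly. Their poses are not given: they have to be found in the camera images.
- stand: Hub of the tablet stand, a dark round steel disc 104 mm across, 18.5 mm high, fixed. Origin on the vertical pivot axis at worktop height; its -x axis points to the side with the holes, roughly towards the robot. It carries a foot plate and, 1 mm above that, the aluminium arm, both turning about the pivot. The tablet leans beyond the pivot, its top 190 mm above the worktop.
- foot_middle (a point): Point on the foot plate's top (18 mm above the worktop), 120 mm from the pivot on the stand's -x axis. The dark steel foot plate (50 x 180 mm) has one upright hole, 12 mm across, right through, 120 mm from the pivot, at an unmeasured angle up to 0.14 rad (17 mm) to either side of this point, usually hidden by the arm. The plate stays put under forces below 50 N.
- stand_arm (a joint): Angle in rad of the swinging arm about the pivot axis, counter-clockwise from above; 0 when the arm's hole lies on the stand's -x axis; range -0.45 to 0.45. Starts at 0.18 to 0.30. It turns stiffly (about 2 N at its hole, friction) and stays where it is left.
- upper_hole (a point): Centre of the upper mouth of the arm's hole: a vertical round hole of 13 mm diameter through the arm's aluminium plate (8 mm thick, 44 mm by 144 mm, top 27 mm, underside 19 mm above the worktop), 120 mm from the pivot axis. Turns with the arm; its x axis points from the hole to the pivot.
- screw_grip (a point): Centre of the thumbscrew's red grip paddle, 45 mm above its tip. Paddle: 28 mm wide along x, 12 mm thick along y (grasp across this), from 29 to 61 mm above the tip, which is the top. Screw: 48 to 84 g, upright along z. It starts standing in the wooden block, tip 5 mm above the worktop. It is a push-in screw: it only slides in the holes and needs no turning.
- screw_collar (a point): Centre of the flat underside of the thumbscrew's collar, 25 mm above its tip. The collar is 26 mm across, 4 mm thick. Below it is a straight steel shank of 10 mm diameter whose lowest 4 mm taper to 6 mm. The point comes to lie on the arm's upper face, at upper_hole, when the screw is home.
- screw_holder: Light wooden block 60 x 60 x 30 mm, fixed to the worktop, with an upright 13 mm hole through its centre in which the screw stands. Origin at the centre of its underside.
- egg_timer: Red and white egg timer, 63 mm across, 67 mm high, a bystander. Origin at the centre of its underside.
- lemon: Yellow lemon, 72 x 55 x 56 mm, a bystander. Origin at the centre of its underside.
- pot: Small closed round pot, cream lid and red band, 63 mm across, 34 mm high, a bystander. Origin at the centre of its underside.

How it is judged:
By the outcome, as a careful person would: the job done as asked, in the order asked, and still so for the second after the job is handed in, with the robot touching nothing.
It also fails if it takes over 54 s, if anything falls off the work surface, if the arm or the gripper's body presses on something with over 40 N, if the wrist force passes 120 N, or if a joint passes its speed limit or range.

## Robot

A 6-joint arm with a two-finger parallel gripper is mounted at the origin on a cart in front of the work surface, level with it; the furniture and walls round the work are solid. World frame = base frame: x ahead of the robot, y to its left, z up, the work surface at z = 0. Lengths are in m, angles in rad, forces in N, time in s.
With the tool pointing down it reaches from about 0.375 to 0.9 m from the base axis. Payload 3.1 kg.
Tool frame: the origin (TCP) lies between the finger pads; the fingertips stand 17 mm ahead of it and the grasp point (between the pads) lies 2 mm behind it (robot.nose_length is the distance from the TCP to the fingertips, in m); z points along the fingers, y is the line along which they close (so a half turn about z gives the same grasp; the last joint's range is limited). The gripper opens to 87 mm and grips with 3 to 60 N. Pads are 19 mm wide; open, the fingers measure 117 mm over their backs; the gripper's body (75 mm by 190 mm) begins 51 mm behind the grasp point.
Start: joints at [1.165, 0.527, 1.433, -0, 1.181, -0.178], TCP at [0.141, 0.609, 0.22] pointing down, gripper open.
Joint ranges: [-3.08, 3.08], [-0.75, 2.2], [0.22, 2.44], [-1.43, 4.57], [0, 2.65], [-2.85, 2.85]. Speed limits (rad/s): [2.79, 2.79, 3.14, 3.14, 3.14, 3.14].

## Interface

Orientations are given as a unit quaternion [x, y, z, w].
In Python, from rig import robot, cams gives the robot as it stands.
- The arm moves only by the shell command python3 -m pendant 'ROWS' [FORCE]. ROWS is JSON, a list of rows, each an object with "jaw": the opening, from 0 (shut) to 1 (fully open); "linear": the shift along the tool's x, y, z in cm, a list of three; "twist": the turn about the tool's z in degrees. A call has 1 to 12 rows; each row shifts and turns the commanded pose from where the row before left it, along the tool's axes as they then stand; what a row does not reach is not made up. A row lasts 1/12 s, in which the tool goes at most 41.7 mm and 7.16 degrees, less where a joint would pass 70% of its speed; a pose out of reach is approached as far as the arm can. A call is refused whole if a number of a shift passes 4.17 or a number of a turn 7.16, either way. A call with a gripper value outside its range is refused whole. The fingers move at their own pace and stop on an object; FORCE is the grip in N (left out, the last holds). Time passes only in rows, so rows that do not move let the fingers close. It gives the time, the measured TCP pose, the force, the opening and the grip force at its end, in the units of the state.
- robot.get_obs(): the state, without advancing time (a new reading comes with each control period).
- cams.camera(name): name is "side" or "top"; returns a dict with "color" (420x560x3 uint8, blue, green, red), "depth" (420x560 float32, m along the optical axis (not along the pixel's ray), 0 where there is no reading), "fov_y" (degrees; the focal length in pixels is half the picture's height over the tangent of half this angle, whatever the lens; pixels are square), "cx", "cy" (the principal point, pixels), "view" (4x4, takes a point from world to camera coordinates). Camera axes: x right, y down, z forward; pixel columns grow to the right and rows downward; lengths in m; the calibration is good to about 2 mm. A picture is of the moment at which its call begins.
- robot.hand_in(): hands the job in; it is judged then, once.
The state is a dict: "time": time; "q": joint angles; "joint_velocities": joint speeds; "joint_torque": joint torques, N m; "position": TCP position; "tool_rot": TCP orientation; "ft_force": force on the tool from outside, world axes, zero at the start; "moment": the same for the moment, N m; "grip_width": finger opening in m; "grip_force": force on a finger pad.
Only numpy, scipy, OpenCV 4.12 (cv2) and the standard library are available. Lean on these libraries where they do the work, as an engineer would, in place of code of your own. Each camera call takes 0.05 s, during which the arm holds its last target. There are 200 camera calls.

## Working session

There is one attempt and no reset: what is moved stays moved. The work goes in short steps, Python scripts to look and compute and a shell command to move; the robot and the scene stay as the last step left them, time stands still between calls to the robot, and variables do not carry over. Pictures are saved under pics/ and viewed, at most 10 in all, crops included, and the job is handed in when it is done.

```bash
mkdir -p pics; ls; python3 - <<'E'
from rig import robot,cams
import cv2,numpy as np
for n in("side","top"):
    c=cams.camera(n); cv2.imwrite(f"pics/{n}0.png",c["color"]); np.savez(f"pics/{n}0.npz",**c)
    print(n,c["fov_y"],c["cx"],c["cy"],np.round(c["view"],3).tolist())
o=robot.get_obs();print({k:np.round(v,3).tolist() for k,v in o.items()})
E
```

```text
pics
side 53.62631434152569 285.94025388662243 207.21745037574308 [[0.975, -0.223, -0.013, -0.606], [-0.109, -0.424, -0.899, -0.015], [0.195, 0.878, -0.438, 1.037], [0.0, 0.0, 0.0, 1.0]]
top 43.98965597786155 280.87214650641323 209.501948248457 [[0.012, -1.0, 0.002, -0.335], [-0.991, -0.013, -0.131, 0.527], [0.131, -0.001, -0.991, 1.06], [0.0, 0.0, 0.0, 1.0]]
{'time': 0.1, 'q': [1.165, 0.528, 1.434, -0.0, 1.181, -0.179], 'joint_velocities': [-0.001, -0.001, -0.001, 0.001, 0.0, 0.001], 'joint_torque': [-0.0, -44.099, -17.715, 0.063, 0.053, -0.0], 'position': [0.141, 0.608, 0.219], 'tool_rot': [0.114, 0.994, -0.001, -0.0], 'ft_force': [0.656, 0.434, 0.348], 'moment': [0.021, 0.026, 0.019], 'grip_force': 0.0, 'grip_width': 0.087}
```

View pics/side0.png

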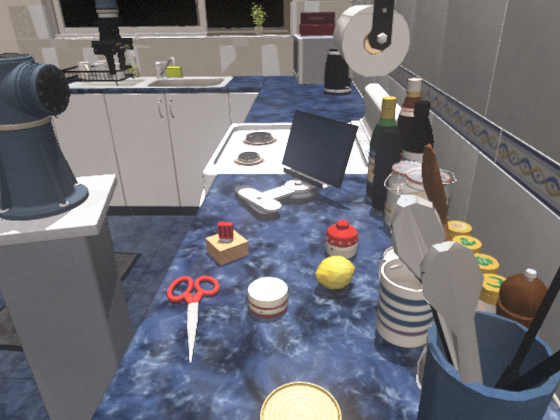

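View pics/top0.png

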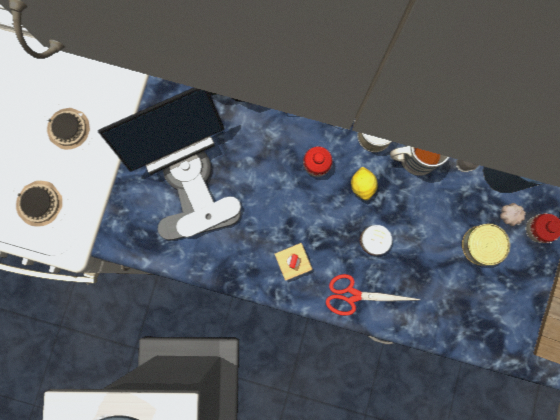

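The side view shows the block and red paddle near (226,240), with the stand's T-shaped arm near (265,198). In the top view the hub is near (187,168), the arm's hole near (208,216), and the block and screw near (294,262). Next I'll measure these.

```bash
cat > h.py <<'E'
import numpy as np,cv2
def load(n): return dict(np.load(f"pics/{n}.npz"))
def f(c): return c["color"].shape[0]/2/np.tan(np.radians(float(c["fov_y"])/2))
def ray(c,u,v,z):
    V=c["view"];R=V[:3,:3];o=-R.T@V[:3,3]
    d=R.T@np.array([(u-c["cx"])/f(c),(v-c["cy"])/f(c),1]);return o+d*(z-o[2])/d[2]
def proj(c,p):
    q=c["view"][:3,:3]@np.asarray(p)+c["view"][:3,3];return [c["cx"]+f(c)*q[0]/q[2],c["cy"]+f(c)*q[1]/q[2]]
def red(c):
    b,g,r=[c["color"][...,i].astype(int) for i in range(3)];return ((r>110)&(g<70)&(b<70)).astype(np.uint8)
E
python3 - <<'E'
from h import *
t=load("top0");s=load("side0")
def box(c,m,x0,x1,y0,y1):
    w=np.zeros_like(m);w[y0:y1,x0:x1]=m[y0:y1,x0:x1]
    return cv2.minAreaRect(cv2.findNonZero(w)),int(w.sum())
b,n=box(t,red(t),275,315,245,280);print("top paddle",b,n)
p=cv2.boxPoints(b);P=np.array([ray(t,u,v,.066) for u,v in p]);print(P.round(4).tolist(),P.mean(0))
hsv=cv2.cvtColor(t["color"],cv2.COLOR_BGR2HSV)
m=((hsv[...,0]>10)&(hsv[...,0]<30)&(hsv[...,1]>70)&(hsv[...,2]>110)).astype(np.uint8)
b,n=box(t,m,268,320,238,286);print("block",b,n);P=np.array([ray(t,u,v,.03) for u,v in cv2.boxPoints(b)]);print(P.round(4).tolist(),P.mean(0))
# depth heights in stand area
g=cv2.cvtColor(t["color"],cv2.COLOR_BGR2GRAY)
print("hole",ray(t,208,216,.027),"hub",ray(t,186,168,.0185))
print(g[208:225,199:219])
cr=cv2.resize(t["color"][140:290,140:330],None,fx=4,fy=4,interpolation=cv2.INTER_CUBIC);cv2.imwrite("pics/c0.png",cr)
E
```

```text
top paddle ((294.6896667480469, 261.7758483886719), (1.8569533824920654, 11.698805809020996), 21.801410675048828) 18
[[0.4107, -0.3511, 0.066], [0.4326, -0.3597, 0.066], [0.4313, -0.3632, 0.066], [0.4094, -0.3546, 0.066]] [ 0.42099641 -0.35712679  0.066     ]
block ((293.0172424316406, 261.2931213378906), (29.15416717529297, 29.15416717529297), 68.19859313964844) 717
[[0.4395, -0.3148, 0.03], [0.4628, -0.3713, 0.03], [0.4067, -0.3943, 0.03], [0.3837, -0.3381, 0.03]] [ 0.42317805 -0.35463971  0.03      ]
hole [ 0.51634887 -0.17388533  0.027     ] hub [ 0.62106852 -0.12200356  0.0185    ]
[[233 232 226 229 233 233 233 233 232 233 233 232 233 232 232 233 232 233
  232 232]
 [234 233 231 232 233 232 233 233 232 233 233 233 233 233 233 232 232 233
  232 234]
 [233 233 233 233 234 233 233 233 232 232 233 232 233 233 233 233 233 232
  232 233]
 [232 234 232 232 233 233 232 232 233 233 232 232 232 233 233 232 232 233
  234 232]
 [234 233 233 233 232 233 233 232 229 229 230 231 232 232 233 233 233 232
  232 232]
 [233 234 233 232 233 232 230 217 174 151 173 215 230 232 233 232 233 234
  231 2
[... 239 characters left out ...]
 233 233
  234 233]
 [232 233 232 232 232 220 160  98 118 137 140 148 206 230 232 232 232 233
  233 234]
 [232 233 232 233 233 230 196 130 127 139 146 173 218 232 234 233 232 232
  234 233]
 [233 234 232 232 232 233 229 206 177 179 187 218 231 233 233 232 233 233
  233 233]
 [232 233 232 232 233 232 231 230 231 229 229 231 232 233 233 234 233 232
  232 233]
 [233 232 233 233 233 232 232 233 232 233 233 232 232 233 234 233 233 232
  233 233]
 [232 233 233 232 232 233 233 233 233 233 232 232 233 234 232 233 233 232
  230 225]
 [233 233 233 234 234 233 233 233 233 232 232 233 233 233 233 232 231 226
  196 140]
 [232 233 233 233 232 232 233 233 232 232 232 232 233 230 228 226 194 140
  108  95]]
```

View pics/c0.png

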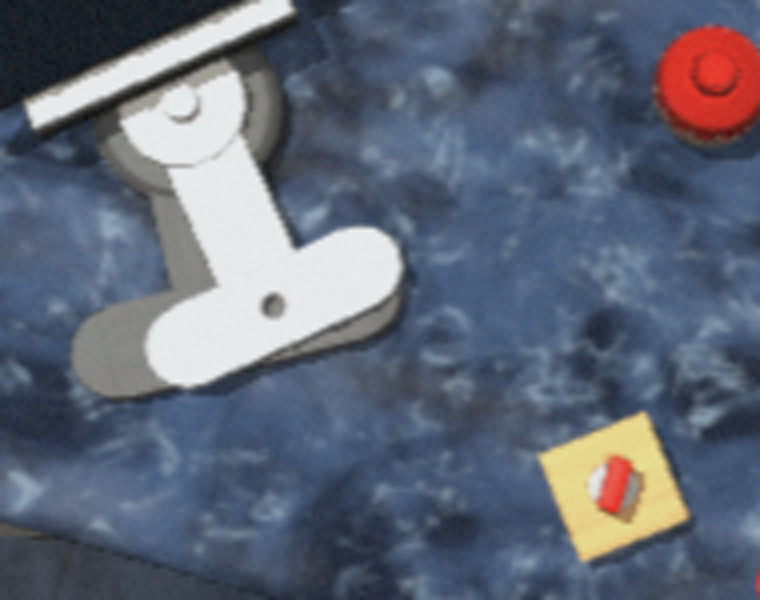

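The crop shows the grey foot plate uncovered to the left of the arm, with its crossbar centre near full-frame (199,222). The arm therefore has to swing left, towards +y. The paddle's long axis is about -20° in the world frame.

```bash
cat >> h.py <<'E'
from scipy.spatial.transform import Rotation as Ro
def rel(*targets,yaw=None):
    from rig import robot
    o=robot.get_obs();R=Ro.from_quat(o["tool_rot"]).as_matrix();p=np.array(o["position"])
    print("pos",p.round(4),"toolx",R[:,0].round(3),"y",R[:,1].round(3),"z",R[:,2].round(3),"y-angle",np.degrees(np.arctan2(R[1,1],R[0,1])).round(2),"t",o["time"])
    for t in targets:
        d=R.T@(np.array(t)-p)*100;print(np.round(t,4),"-> cm",d.round(2),"len",np.linalg.norm(d).round(2));p=np.array(t)
E
python3 - <<'E'
from h import *
t=load("top0")
c=t["color"].astype(int);m=((c[...,2]>90)&(c[...,2]>1.8*c[...,1])&(c[...,2]>1.8*c[...,0])).astype(np.uint8)
w=np.zeros_like(m);w[245:280,275:315]=m[245:280,275:315]
b=cv2.minAreaRect(cv2.findNonZero(w));print(b,w.sum());P=np.array([ray(t,u,v,.064) for u,v in cv2.boxPoints(b)]);print(P.round(4).tolist(),P.mean(0))
# arm & foot crossbars
g=cv2.cvtColor(t["color"],cv2.COLOR_BGR2GRAY)
w=(g>205).astype(np.uint8);w[:182]=0;w[:,:170]=0;w[250:]=0;w[:,250:]=0
n,l,st,ce=cv2.connectedComponentsWithStats(w);k=l[216,195];q=(l==k).astype(np.uint8)
cs=max(cv2.findContours(q,0,2)[0],key=len);b=cv2.minAreaRect(cs)
# lower edge of the arm: lowest pixels per column
cols=range(190,226);rows=[np.nonzero(q[:,u])[0].max() for u in cols]
a=np.polyfit(cols,rows,1);e=[ray(t,u,np.polyval(a,u)+.5,.027)[:2] for u in(190,225)];d=e[1]-e[0];print("arm edge dir deg",np.degrees(np.arctan2(d[1],d[0])))
h=ray(t,208,215.9,.027);n=np.array([-d[1],d[0]]);n/=np.linalg.norm(n);n*=np.sign(n[0]);print("hole",h,"pivot est",h[:2]+.12*n,"knob rays",[ray(t,185.3,165.8,z).round(4).tolist() for z in(.02,.03,.045)])
print("foot mid est",ray(t,199.5,222.5,.018),"foot ends",ray(t,159,231,.018),ray(t,240.5,217,.018))
rel((.46,.25,.22),(.42,-.356,.2),(.42,-.356,.12))
E
```

```text
((293.5588073730469, 260.73529052734375), (5.531727313995361, 13.341224670410156), 12.528807640075684) 73
[[0.4111, -0.3466, 0.064], [0.4374, -0.3522, 0.064], [0.4351, -0.3632, 0.064], [0.4088, -0.3575, 0.064]] [ 0.4231321  -0.35487536  0.064     ]
arm edge dir deg -64.05005323391869
hole [ 0.51656194 -0.17387877  0.027     ] pivot est [ 0.62446314 -0.12136848] knob rays [[0.6256, -0.1206, 0.02], [0.6234, -0.1225, 0.03], [0.6202, -0.1253, 0.045]]
foot mid est [ 0.50323611 -0.15495008  0.018     ] foot ends [ 0.48398966 -0.06950535  0.018     ] [ 0.51613792 -0.24200541  0.018     ]
pos [0.1408 0.6083 0.2187] toolx [-0.974  0.226  0.   ] y [ 0.226  0.974 -0.002] z [-0.001 -0.002 -1.   ] y-angle 76.95 t 0.1
[0.46 0.25 0.22] -> cm [-39.18 -27.7   -0.09] len 47.98
[ 0.42  -0.356  0.2  ] -> cm [ -9.79 -59.93   2.11] len 60.76
[ 0.42  -0.356  0.12 ] -> cm [-0.    0.02  8.  ] len 8.0
```

```bash
python3 -m pendant '[{"jaw":1,"linear":[-3.3,-2.3,0],"twist":0},{"jaw":1,"linear":[-3.3,-2.3,0],"twist":0},{"jaw":1,"linear":[-3.3,-2.3,0],"twist":0},{"jaw":1,"linear":[-3.3,-2.3,0],"twist":0},{"jaw":1,"linear":[-3.3,-2.3,0],"twist":0},{"jaw":1,"linear":[-3.3,-2.3,0],"twist":0},{"jaw":1,"linear":[-3.3,-2.3,0],"twist":0},{"jaw":1,"linear":[-3.3,-2.3,0],"twist":0},{"jaw":1,"linear":[-3.3,-2.3,0],"twist":0},{"jaw":1,"linear":[-3.3,-2.3,0],"twist":0},{"jaw":1,"linear":[-3.3,-2.3,0],"twist":0},{"jaw":1,"linear":[-2.9,-2.4,0],"twist":0}]'
python3 -m pendant '[{"jaw":1,"linear":[-0.6,-3.7,0],"twist":0},{"jaw":1,"linear":[-0.6,-3.7,0],"twist":0},{"jaw":1,"linear":[-0.6,-3.7,0],"twist":0},{"jaw":1,"linear":[-0.6,-3.7,0],"twist":0},{"jaw":1,"linear":[-0.6,-3.7,0],"twist":0},{"jaw":1,"linear":[-0.6,-3.7,0],"twist":0},{"jaw":1,"linear":[-0.6,-3.7,0],"twist":0},{"jaw":1,"linear":[-0.6,-3.7,0],"twist":0},{"jaw":1,"linear":[-0.6,-3.7,0],"twist":0},{"jaw":1,"linear":[-0.6,-3.7,0],"twist":0},{"jaw":1,"linear":[-0.6,-3.7,0],"twist":0},{"jaw":1,"linear":[-0.6,-3.7,0],"twist":0}]'
python3 - <<'E'
from h import *
rel((.4232,-.3548,.13))
E
```

```text
time: 1.1
position: [0.462, 0.2487, 0.2194]
tool_rot: [0.114, 0.993, 0.0, 0.0]
ft_force: [1.0, 0.6, -0.3]
grip_width: 0.087
grip_force: 0.0
time: 2.1
position: [0.4296, -0.2, 0.2194]
tool_rot: [0.114, 0.993, 0.0, -0.0]
ft_force: [0.6, -0.1, 0.7]
grip_width: 0.0867
grip_force: 0.0
pos [ 0.4296 -0.2     0.2194] toolx [-0.974  0.226  0.   ] y [0.226 0.974 0.   ] z [-0.  0. -1.] y-angle 76.93 t 2.1
[ 0.4232 -0.3548  0.13  ] -> cm [ -2.89 -15.23   8.93] len 17.89
```

```bash
python3 -m pendant '[{"jaw":1,"linear":[-0.6,-3.05,0],"twist":0},{"jaw":1,"linear":[-0.6,-3.05,1.8],"twist":0},{"jaw":1,"linear":[-0.6,-3.05,1.8],"twist":0},{"jaw":1,"linear":[-0.55,-3.05,1.8],"twist":0},{"jaw":1,"linear":[-0.54,-3.03,1.8],"twist":0},{"jaw":1,"linear":[0,0,1.7],"twist":3},{"jaw":1,"linear":[0,0,0],"twist":0}]'
python3 - <<'E'
from h import *
from rig import cams
c=cams.camera("top");s=cams.camera("side")
a=cv2.resize(c["color"][225:300,255:335],None,fx=5,fy=5,interpolation=2);b=cv2.resize(s["color"][180:280,170:290],(450,375),interpolation=2)
cv2.imwrite("pics/a1.png",np.hstack([a,b])[:,:800])
rel((.4232,-.3548,.055))
E
```

```text
time: 2.68
position: [0.422, -0.3532, 0.127]
tool_rot: [0.142, 0.99, 0.002, -0.002]
ft_force: [-0.7, 0.8, 0.1]
grip_width: 0.087
grip_force: 0.0
pos [ 0.4232 -0.3521  0.1298] toolx [-0.961  0.276  0.003] y [0.276 0.961 0.002] z [-0.002  0.003 -1.   ] y-angle 73.99 t 2.7833
[ 0.4232 -0.3548  0.055 ] -> cm [-0.09 -0.28  7.47] len 7.48
```

View pics/a1.png

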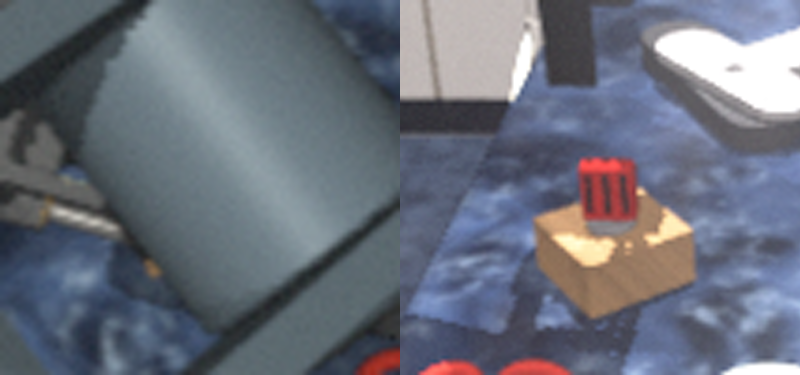

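The crop shows the paddle at roughly side (222,230), standing in the block. The fingers are partly out of the crop, so I'll check the geometry with projections.

```bash
python3 - <<'E'
from h import *
from rig import cams
s=cams.camera("side");cv2.imwrite("pics/s2.png",s["color"][60:300,60:360])
print("tcp",proj(s,(.4232,-.3521,.13)),"paddle exp",proj(s,(.4232,-.3548,.05)))
m=red(s);w=np.zeros_like(m);w[215:245,205:245]=m[215:245,205:245];b=cv2.boundingRect(w);print(b,cv2.minAreaRect(cv2.findNonZero(w)))
E
```

```text
tcp [np.float64(221.45817181669), np.float64(191.27985502592406)] paddle exp [np.float64(225.01702660806515), np.float64(230.54480084286348)]
(219, 223, 14, 15) ((225.5, 230.0), (14.0, 13.0), 90.0)
```

View pics/s2.png

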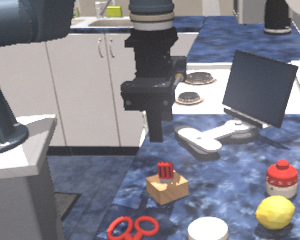

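The side view confirms this: the paddle is within a pixel of where it should project, and the gripper is directly above it. I'll descend and grasp.

```bash
python3 -m pendant '[{"jaw":1,"linear":[-0.1,-0.25,2],"twist":0},{"jaw":1,"linear":[0,0,2],"twist":0},{"jaw":1,"linear":[0,0,2],"twist":0},{"jaw":1,"linear":[0,0,1.4],"twist":0},{"jaw":1,"linear":[0,0,0],"twist":0}]'
python3 -m pendant '[{"jaw":0,"linear":[0,0,0],"twist":0},{"jaw":0,"linear":[0,0,0],"twist":0},{"jaw":0,"linear":[0,0,0],"twist":0},{"jaw":0,"linear":[0,0,0],"twist":0},{"jaw":0,"linear":[0,0,0],"twist":0},{"jaw":0,"linear":[0,0,0],"twist":0},{"jaw":0,"linear":[0,0,0],"twist":0},{"jaw":0,"linear":[0,0,0],"twist":0},{"jaw":0,"linear":[0,0,0],"twist":0},{"jaw":0,"linear":[0,0,0],"twist":0}]' 30
```

```text
time: 3.25
position: [0.4238, -0.3537, 0.0556]
tool_rot: [0.138, 0.99, 0.001, -0.001]
ft_force: [-0.6, 0.4, 0.1]
grip_width: 0.0871
grip_force: 0.0
time: 4.08
position: [0.4243, -0.3559, 0.0565]
tool_rot: [0.14, 0.99, 0.0, -0.0]
ft_force: [-0.4, 0.2, 0.2]
grip_width: 0.0284
grip_force: 0.0
```

```bash
python3 -m pendant '[{"jaw":0,"linear":[0,0,0],"twist":0},{"jaw":0,"linear":[0,0,0],"twist":0},{"jaw":0,"linear":[0,0,0],"twist":0},{"jaw":0,"linear":[0,0,0],"twist":0},{"jaw":0,"linear":[0,0,0],"twist":0},{"jaw":0,"linear":[0,0,0],"twist":0}]'; python3 -c "
from h import *
rel((.423,-.355,.1))"
```

```text
time: 4.58
position: [0.4243, -0.3558, 0.0565]
tool_rot: [0.14, 0.99, 0.0, -0.0]
ft_force: [-0.5, -0.1, -0.4]
grip_width: 0.0114
grip_force: 29.9
pos [ 0.4243 -0.3558  0.0565] toolx [-0.961  0.276  0.   ] y [0.276 0.961 0.   ] z [-0.  0. -1.] y-angle 73.95 t 4.5833
[ 0.423 -0.355  0.1  ] -> cm [ 0.15  0.04 -4.35] len 4.35
```

```bash
python3 -m pendant '[{"jaw":0,"linear":[0,0,-1],"twist":0},{"jaw":0,"linear":[0,0,-2],"twist":0},{"jaw":0,"linear":[0,0,-2.4],"twist":0},{"jaw":0,"linear":[0,0,-2],"twist":-7},{"jaw":0,"linear":[0,0,0],"twist":-7},{"jaw":0,"linear":[0,0,0],"twist":-7},{"jaw":0,"linear":[0,0,0],"twist":0},{"jaw":0,"linear":[0,0,0],"twist":0}]'; python3 -c "
from h import *
rel((.5166,-.1739,.125),(.5166,-.1739,.072))"
```

```text
time: 5.25
position: [0.4243, -0.3558, 0.1311]
tool_rot: [-0.042, 0.999, -0.0, 0.0]
ft_force: [0.7, 0.5, -0.9]
grip_width: 0.0114
grip_force: 29.9
pos [ 0.4243 -0.3558  0.1311] toolx [-0.997 -0.083 -0.   ] y [-0.083  0.997 -0.   ] z [ 0. -0. -1.] y-angle 94.77 t 5.25
[ 0.5166 -0.1739  0.125 ] -> cm [-10.71  17.36   0.61] len 20.41
[ 0.5166 -0.1739  0.072 ] -> cm [0.  0.  5.3] len 5.3
```

```bash
python3 -m pendant '[{"jaw":0,"linear":[-1.5,2.4,0],"twist":0},{"jaw":0,"linear":[-2,3.2,0.2],"twist":0},{"jaw":0,"linear":[-2,3.2,0.2],"twist":0},{"jaw":0,"linear":[-2,3.2,0.2],"twist":0},{"jaw":0,"linear":[-2,3.3,0],"twist":0},{"jaw":0,"linear":[-1.2,2.06,0],"twist":0},{"jaw":0,"linear":[0,0,2],"twist":0},{"jaw":0,"linear":[0,0,0],"twist":0},{"jaw":0,"linear":[0,0,0],"twist":0}]'; python3 - <<'E'
from h import *
from rig import cams
rel((.5166,-.1739,.0795))
s=cams.camera("side");np.savez("pics/s3.npz",**s)
print("hole exp",proj(s,(.5166,-.1739,.027)),"tip exp",proj(s,(.5166,-.1739,.0535)))
cv2.imwrite("pics/s3.png",cv2.resize(s["color"][140:240,210:330],None,fx=6,fy=6,interpolation=2))
E
```

```text
time: 6.0
position: [0.515, -0.1729, 0.1038]
tool_rot: [-0.043, 0.999, 0.001, -0.001]
ft_force: [-0.7, 0.4, -0.5]
grip_width: 0.0114
grip_force: 29.9
pos [ 0.515  -0.1729  0.1038] toolx [-0.996 -0.085  0.003] y [-0.085  0.996  0.002] z [-0.003  0.001 -1.   ] y-angle 94.89 t 6.0
[ 0.5166 -0.1739  0.0795] -> cm [-0.16 -0.11  2.42] len 2.43
hole exp [np.float64(258.50394766056337), np.float64(197.778452304034)] tip exp [np.float64(258.0204692450411), np.float64(187.37357809587832)]
```

View pics/s3.png

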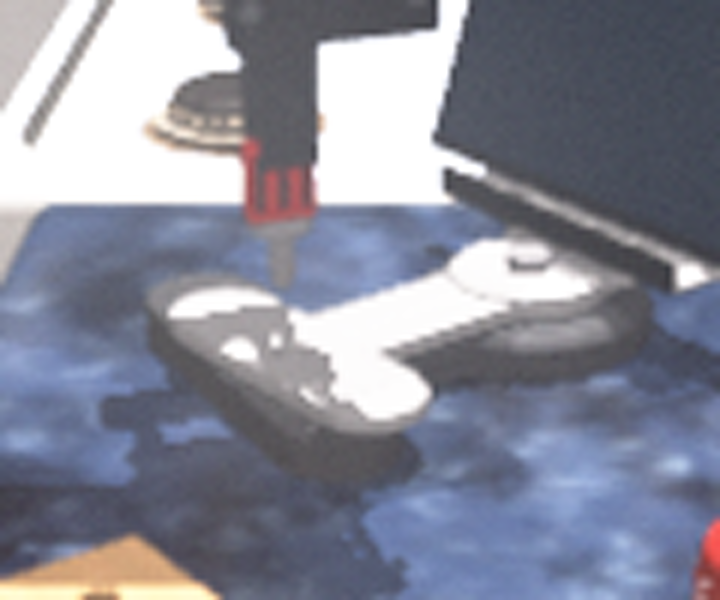

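The tip is at side pixel (257,187), as predicted for the measured TCP, so the offset in the grip is small. I'll correct by 1–2 mm and lower gently.

```bash
python3 -m pendant '[{"jaw":0,"linear":[0,0,0],"twist":0},{"jaw":0,"linear":[0,0,0],"twist":0}]'; python3 -c "
from h import *
rel((.5166,-.1739,.0795))"
```

```text
time: 6.22
position: [0.516, -0.1749, 0.1051]
tool_rot: [-0.042, 0.999, -0.0, 0.0]
ft_force: [0.2, -0.2, -0.7]
grip_width: 0.0114
grip_force: 29.9
pos [ 0.516  -0.1749  0.1051] toolx [-0.996 -0.084 -0.001] y [-0.084  0.996 -0.001] z [ 0.001 -0.001 -1.   ] y-angle 94.82 t 6.2167
[ 0.5166 -0.1739  0.0795] -> cm [-0.06  0.09  2.56] len 2.57
```

```bash
python3 -m pendant '[{"jaw":0,"linear":[0,0.05,1.2],"twist":0},{"jaw":0,"linear":[0,0,1.2],"twist":0},{"jaw":0,"linear":[0,0,0.2],"twist":0},{"jaw":0,"linear":[0,0,0.1],"twist":0},{"jaw":0,"linear":[0,0,0.1],"twist":0},{"jaw":0,"linear":[0,0,0],"twist":0},{"jaw":0,"linear":[0,0,0],"twist":0},{"jaw":0,"linear":[0,0,0],"twist":0}]'; python3 -c "
from h import *
rel((.5166,-.1739,.0695))"
```

```text
time: 6.88
position: [0.5162, -0.1734, 0.0771]
tool_rot: [-0.043, 0.999, -0.0, 0.0]
ft_force: [-0.6, 0.3, -0.5]
grip_width: 0.0114
grip_force: 29.9
pos [ 0.5162 -0.1734  0.0771] toolx [-0.996 -0.086 -0.001] y [-0.086  0.996 -0.001] z [ 0.001 -0.001 -1.   ] y-angle 94.94 t 6.8833
[ 0.5166 -0.1739  0.0695] -> cm [-0.04 -0.05  0.76] len 0.76
```

```bash
python3 -m pendant '[{"jaw":0,"linear":[0,0,0.2],"twist":0},{"jaw":0,"linear":[0,0,0.2],"twist":0},{"jaw":0,"linear":[0,0,0.1],"twist":0},{"jaw":0,"linear":[0,0,0],"twist":0},{"jaw":0,"linear":[0,0,0],"twist":0}]';  python3 -m pendant '[{"jaw":0,"linear":[0,0,0.1],"twist":0},{"jaw":0,"linear":[0,0,0],"twist":0},{"jaw":0,"linear":[0,0,0],"twist":0}]';python3 -m pendant '[{"jaw":0,"linear":[0,0,0.1],"twist":0},{"jaw":0,"linear":[0,0,0],"twist":0},{"jaw":0,"linear":[0,0,0],"twist":0}]'
```

```text
time: 7.3
position: [0.5164, -0.1736, 0.0716]
tool_rot: [-0.043, 0.999, -0.0, 0.0]
ft_force: [0.8, -1.1, -1.3]
grip_width: 0.0114
grip_force: 29.9
time: 7.55
position: [0.5163, -0.1735, 0.0707]
tool_rot: [-0.043, 0.999, -0.0, 0.0]
ft_force: [1.4, -0.3, -1.1]
grip_width: 0.0115
grip_force: 29.9
time: 7.8
position: [0.5162, -0.1734, 0.0696]
tool_rot: [-0.043, 0.999, -0.0, 0.0]
ft_force: [2.4, -0.4, -0.3]
grip_width: 0.0114
grip_force: 29.9
```

```bash
python3 -m pendant '[{"jaw":0,"linear":[-0.07,0,0.05],"twist":0},{"jaw":0,"linear":[0,0,0],"twist":0},{"jaw":0,"linear":[0,0,0],"twist":0}]';  python3 -m pendant '[{"jaw":0,"linear":[0,0,0.05],"twist":0},{"jaw":0,"linear":[0,0,0],"twist":0},{"jaw":0,"linear":[0,0,0],"twist":0}]'
```

```text
time: 8.05
position: [0.5166, -0.1732, 0.0691]
tool_rot: [-0.043, 0.999, -0.0, -0.0]
ft_force: [0.2, -1.6, 1.3]
grip_width: 0.0112
grip_force: 29.9
time: 8.3
position: [0.5167, -0.1733, 0.069]
tool_rot: [-0.043, 0.999, -0.0, 0.0]
ft_force: [0.6, -1.5, 4.5]
grip_width: 0.0115
grip_force: 29.9
```

The tip has made contact with the foot at TCP z ≈ 0.069 and presses with 4.5 N. Next I'll drag along the arc towards +y with this light preload and watch for the drop in Fz.

```bash
python3 -m pendant '[{"jaw":0,"linear":[0.036,0.093,0.02],"twist":0},{"jaw":0,"linear":[0.036,0.093,0],"twist":0},{"jaw":0,"linear":[0.036,0.093,0],"twist":0},{"jaw":0,"linear":[0,0,0],"twist":0}]'; python3 -m pendant '[{"jaw":0,"linear":[0.034,0.094,0],"twist":0},{"jaw":0,"linear":[0.034,0.094,0],"twist":0},{"jaw":0,"linear":[0,0,0],"twist":0}]'
```

```text
time: 8.63
position: [0.5164, -0.1717, 0.069]
tool_rot: [-0.043, 0.999, -0.001, 0.001]
ft_force: [1.8, -5.2, 5.4]
grip_width: 0.0114
grip_force: 30.0
time: 8.88
position: [0.5158, -0.1701, 0.069]
tool_rot: [-0.043, 0.999, -0.002, 0.002]
ft_force: [1.0, -4.7, 4.2]
grip_width: 0.0118
grip_force: 30.0
```

```bash
python3 -m pendant '[{"jaw":0,"linear":[0.032,0.095,0],"twist":0},{"jaw":0,"linear":[0.031,0.095,0],"twist":0},{"jaw":0,"linear":[0,0,0],"twist":0}]'
```

```text
time: 9.13
position: [0.5151, -0.1683, 0.069]
tool_rot: [-0.043, 0.999, -0.002, 0.002]
ft_force: [1.4, -5.1, 5.5]
grip_width: 0.0116
grip_force: 30.0
```

```bash
python3 -m pendant '[{"jaw":0,"linear":[0.03,0.095,0],"twist":0},{"jaw":0,"linear":[0.03,0.095,0],"twist":0},{"jaw":0,"linear":[0,0,0],"twist":0}]';python3 -m pendant '[{"jaw":0,"linear":[0.028,0.096,0],"twist":0},{"jaw":0,"linear":[0.027,0.096,0],"twist":0},{"jaw":0,"linear":[0,0,0],"twist":0}]'
```

```text
time: 9.38
position: [0.5144, -0.1665, 0.069]
tool_rot: [-0.043, 0.999, -0.002, 0.002]
ft_force: [2.1, -4.9, 4.7]
grip_width: 0.0114
grip_force: 30.0
time: 9.63
position: [0.5136, -0.1646, 0.069]
tool_rot: [-0.043, 0.999, -0.002, 0.002]
ft_force: [2.0, -5.6, 4.8]
grip_width: 0.0114
grip_force: 30.0
```

```bash
python3 -m pendant '[{"jaw":0,"linear":[0.027,0.096,0],"twist":0},{"jaw":0,"linear":[0.026,0.096,0],"twist":0},{"jaw":0,"linear":[0,0,0],"twist":0}]'
```

```text
time: 9.88
position: [0.513, -0.1627, 0.069]
tool_rot: [-0.043, 0.999, -0.002, 0.002]
ft_force: [1.4, -5.5, 5.1]
grip_width: 0.0114
grip_force: 30.0
```

```bash
python3 -m pendant '[{"jaw":0,"linear":[0.025,0.097,0],"twist":0},{"jaw":0,"linear":[0.024,0.097,0],"twist":0},{"jaw":0,"linear":[0,0,0],"twist":0}]';python3 -m pendant '[{"jaw":0,"linear":[0.024,0.097,0],"twist":0},{"jaw":0,"linear":[0.023,0.097,0],"twist":0},{"jaw":0,"linear":[0,0,0],"twist":0}]'
```

```text
time: 10.13
position: [0.5124, -0.1608, 0.069]
tool_rot: [-0.043, 0.999, -0.002, 0.002]
ft_force: [1.4, -5.0, 5.0]
grip_width: 0.0115
grip_force: 30.0
time: 10.38
position: [0.5116, -0.1588, 0.0689]
tool_rot: [-0.043, 0.999, -0.001, 0.002]
ft_force: [2.3, -4.8, 4.5]
grip_width: 0.0115
grip_force: 30.0
```

```bash
python3 -m pendant '[{"jaw":0,"linear":[0.022,0.097,0],"twist":0},{"jaw":0,"linear":[0.021,0.098,0],"twist":0},{"jaw":0,"linear":[0,0,0],"twist":0}]'
```

```text
time: 10.63
position: [0.5102, -0.1558, 0.0685]
tool_rot: [-0.043, 0.999, -0.0, 0.001]
ft_force: [2.4, -1.5, -0.9]
grip_width: 0.0115
grip_force: 29.9
```

Fz has dropped to zero and the tool sprang forward, so the tip is over the foot's hole. I'll lower it in small steps.

```bash
python3 -m pendant '[{"jaw":0,"linear":[0.01,0.05,0.1],"twist":0},{"jaw":0,"linear":[0,0,0],"twist":0},{"jaw":0,"linear":[0,0,0],"twist":0}]';python3 -m pendant '[{"jaw":0,"linear":[0,0,0.1],"twist":0},{"jaw":0,"linear":[0,0,0],"twist":0},{"jaw":0,"linear":[0,0,0],"twist":0}]'
```

```text
time: 10.88
position: [0.5088, -0.1541, 0.0667]
tool_rot: [-0.043, 0.999, 0.001, -0.001]
ft_force: [1.7, -0.4, -0.2]
grip_width: 0.0117
grip_force: 29.9
time: 11.13
position: [0.5087, -0.1544, 0.0658]
tool_rot: [-0.043, 0.999, 0.001, -0.001]
ft_force: [1.7, -1.1, -1.2]
grip_width: 0.0117
grip_force: 29.9
```

```bash
python3 -m pendant '[{"jaw":0,"linear":[0,0,0.1],"twist":0},{"jaw":0,"linear":[0,0,0],"twist":0},{"jaw":0,"linear":[0,0,0],"twist":0}]';python3 -m pendant '[{"jaw":0,"linear":[0,0,0.1],"twist":0},{"jaw":0,"linear":[0,0,0],"twist":0},{"jaw":0,"linear":[0,0,0],"twist":0}]'
```

```text
time: 11.38
position: [0.5088, -0.1546, 0.065]
tool_rot: [-0.043, 0.999, 0.0, -0.001]
ft_force: [1.1, 0.1, -1.6]
grip_width: 0.0112
grip_force: 29.9
time: 11.63
position: [0.509, -0.1548, 0.0642]
tool_rot: [-0.043, 0.999, 0.0, -0.001]
ft_force: [0.1, -0.4, -1.6]
grip_width: 0.0113
grip_force: 29.9
```

```bash
python3 -m pendant '[{"jaw":0,"linear":[0,0,0.1],"twist":0},{"jaw":0,"linear":[0,0,0.1],"twist":0},{"jaw":0,"linear":[0,0,0.1],"twist":0},{"jaw":0,"linear":[0,0,0],"twist":0},{"jaw":0,"linear":[0,0,0],"twist":0}]'; python3 -m pendant '[{"jaw":0,"linear":[0,0,0.1],"twist":0},{"jaw":0,"linear":[0,0,0.1],"twist":0},{"jaw":0,"linear":[0,0,0.1],"twist":0},{"jaw":0,"linear":[0,0,0],"twist":0},{"jaw":0,"linear":[0,0,0],"twist":0}]'
```

```text
time: 12.05
position: [0.5092, -0.1548, 0.0611]
tool_rot: [-0.043, 0.999, 0.0, -0.0]
ft_force: [0.6, 0.2, -0.9]
grip_width: 0.0118
grip_force: 30.0
time: 12.47
position: [0.5094, -0.155, 0.0582]
tool_rot: [-0.043, 0.999, 0.0, -0.0]
ft_force: [0.4, 0.6, -1.2]
grip_width: 0.0114
grip_force: 30.0
```

```bash
python3 -m pendant '[{"jaw":0,"linear":[0,0,0.1],"twist":0},{"jaw":0,"linear":[0,0,0.1],"twist":0},{"jaw":0,"linear":[0,0,0.1],"twist":0},{"jaw":0,"linear":[0,0,0.1],"twist":0},{"jaw":0,"linear":[0,0,0],"twist":0},{"jaw":0,"linear":[0,0,0],"twist":0}]'; python3 -m pendant '[{"jaw":0,"linear":[0,0,0.07],"twist":0},{"jaw":0,"linear":[0,0,0],"twist":0},{"jaw":0,"linear":[0,0,0],"twist":0}]';python3 -m pendant '[{"jaw":0,"linear":[0,0,0.05],"twist":0},{"jaw":0,"linear":[0,0,0],"twist":0},{"jaw":0,"linear":[0,0,0],"twist":0}]'
```

```text
time: 12.97
position: [0.5094, -0.155, 0.0542]
tool_rot: [-0.043, 0.999, 0.0, -0.0]
ft_force: [0.9, 1.2, -1.5]
grip_width: 0.0117
grip_force: 30.0
time: 13.22
position: [0.5095, -0.155, 0.0536]
tool_rot: [-0.043, 0.999, 0.0, -0.0]
ft_force: [-0.2, 0.9, -0.4]
grip_width: 0.0116
grip_force: 30.0
time: 13.47
position: [0.5095, -0.155, 0.0534]
tool_rot: [-0.043, 0.999, -0.0, 0.0]
ft_force: [0.1, 1.7, 1.9]
grip_width: 0.0114
grip_force: 30.0
```

```bash
python3 -m pendant '[{"jaw":0,"linear":[0,-0.02,0.04],"twist":0},{"jaw":0,"linear":[0,0,0],"twist":0},{"jaw":0,"linear":[0,0,0],"twist":0}]'; python3 -m pendant '[{"jaw":0.15,"linear":[0,0,0],"twist":0},{"jaw":0.2,"linear":[0,0,0],"twist":0},{"jaw":0.3,"linear":[0,0,0],"twist":0},{"jaw":0.4,"linear":[0,0,0],"twist":0},{"jaw":0.5,"linear":[0,0,0],"twist":0},{"jaw":0.5,"linear":[0,0,0],"twist":0},{"jaw":0.5,"linear":[0,0,0],"twist":0},{"jaw":0.5,"linear":[0,0,0],"twist":0}]'
```

```text
time: 13.72
position: [0.5096, -0.1551, 0.0534]
tool_rot: [-0.043, 0.999, 0.0, 0.0]
ft_force: [0.5, 1.7, 6.1]
grip_width: 0.0118
grip_force: 30.1
time: 14.38
position: [0.5094, -0.1553, 0.0527]
tool_rot: [-0.043, 0.999, -0.0, -0.0]
ft_force: [-0.1, 0.5, 0.5]
grip_width: 0.0422
grip_force: 0.0
```

```bash
python3 -m pendant '[{"jaw":0.5,"linear":[0,0,-1.5],"twist":0},{"jaw":0.5,"linear":[0,0,-3],"twist":0},{"jaw":0.5,"linear":[0,0,-4],"twist":0},{"jaw":0.5,"linear":[0,0,-4],"twist":0},{"jaw":0.5,"linear":[0,0,-4],"twist":0},{"jaw":0.5,"linear":[2,-3.5,0],"twist":0},{"jaw":0.5,"linear":[2,-3.5,0],"twist":0},{"jaw":0.5,"linear":[2,-3.5,0],"twist":0},{"jaw":0.5,"linear":[2,-3.5,0],"twist":0},{"jaw":0.5,"linear":[0,0,0],"twist":0}]'; python3 - <<'E'
from h import *
from rig import cams
s=cams.camera("side");t=cams.camera("top")
print("collar exp",proj(s,(.5095,-.155,.027)),"grip",proj(s,(.5095,-.155,.047)), "top",proj(t,(.5095,-.155,.06)))
cv2.imwrite("pics/f.png",np.hstack([cv2.resize(s["color"][150:240,210:300],(400,400),interpolation=2),cv2.resize(t["color"][150:250,155:255],(400,400),interpolation=2)]))
E
```

```text
time: 15.22
position: [0.4399, -0.3086, 0.2182]
tool_rot: [-0.04, 0.999, -0.003, 0.0]
ft_force: [-0.2, -0.2, -0.0]
grip_width: 0.0437
grip_force: 0.0
collar exp [np.float64(254.2469365344525), np.float64(194.88040531851212)] grip [np.float64(253.8507271734601), np.float64(187.14644470061086)] top [np.float64(196.4936298931513), np.float64(217.2946156406142)]
```

View pics/f.png

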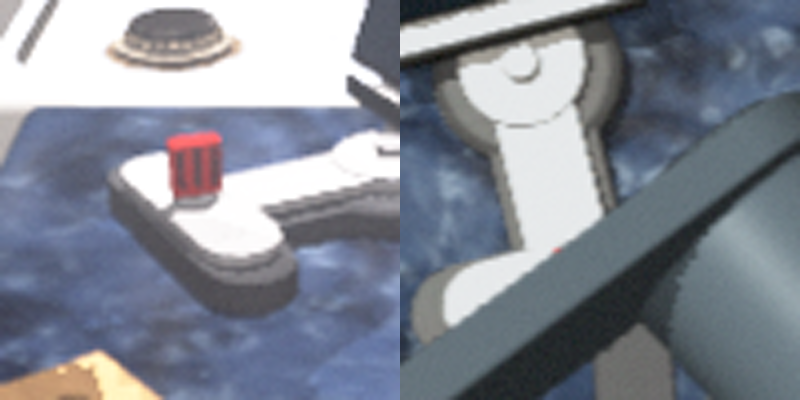

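The side view shows the thumbscrew upright with its collar flat on the arm, at side pixel (254,195) as expected, and the gripper is clear of it. I'll hand in.

```bash
python3 -c "
from rig import robot
print(robot.hand_in())"
```

```text
the job is handed in; nothing more can be done
None
```

The arm's hole is lined up with the foot's hole and the thumbscrew is through both, upright with its collar flat on the arm. The job was handed in at about 15 s, and the hand-in returned no verdict.

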